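Line the bottles up by size in the transport holders

ROBOT

A 6-joint arm with a two-finger parallel gripper is mounted at the origin on a cart in front of the work surface, level with it; the furniture and walls round the work are solid. World frame = base frame: x ahead of the robot, y to its left, z up, the work surface at z = 0. Lengths are in mm, angles in rad, forces in N, time in s.
With the tool pointing down it reaches from about 350 to 975 mm from the base axis. Payload 7.1 kg.
Tool frame: the origin (TCP) lies midway between the tips of the shut fingers; the grasp point (between the pads) lies 19 mm behind it (ctrl.grasp_offset is the distance from the TCP to the grasp point, in mm); z points along the fingers, y is the line along which they close (so a half turn about z gives the same grasp; the last joint's range is limited). The gripper opens to 88 mm and grips with 3 to 60 N. Pads are 20 mm wide; open, the fingers measure 115 mm over their backs; the gripper's body (75 mm by 178 mm) begins 61 mm behind the grasp point.
Start: joints at [-0.019, 0.423, 1.63, -0, 1.089, -0.019], TCP at [624.984, 0.026, 222.675] pointing down, gripper open.
Joint ranges: [-3, 3], [-0.9, 2.11], [0.09, 2.58], [-1.31, 4.45], [0.11, 2.69], [-2.54, 2.54]. Speed limits (rad/s): [2.39, 2.39, 3.01, 3.14, 3.14, 3.14].

INTERFACE

Orientations are given as a rotation vector (axis times angle).
In Python, from workcell import ctrl gives the robot as it stands. The module is installed in compiled form; this text tells all that it offers.
- The arm moves only by the tool servo_tool, never from a script. Its argument "rows" is a list of rows, each a list of 7 numbers: the turn, a rotation vector about the tool's x, y, z as a fraction of full scale, then the shift along the tool's x, y, z as a fraction of full scale, then the finger opening in mm, from 0 to 87.8. A call has 1 to 10 rows; each row is the pose to reach, as a shift and turn from the pose commanded when the call began, along the tool's axes at that moment; what a row does not reach only later rows make up. Full scale, the value 1, is 20 cm for a shift and 1.5 rad for a turn. A row lasts 1/8 s, in which the tool goes at most 62.5 mm and 10.7 degrees, less where a joint would pass 70% of its speed; a pose out of reach is approached as far as the arm can. A call with a number of a shift or a turn outside -1 to 1 is refused whole. A call with a gripper value outside its range is refused whole. The fingers move at their own pace and stop on an object; the grip force is fixed at half the most. Time passes only in rows, so rows that repeat a pose let the fingers close. It gives the time, the measured TCP pose, the force, the opening and the grip force at its end, in the units of the state.
- ctrl.get_obs(): the state, without advancing time (a new reading comes with each control period).
- ctrl.get_image(name): name is "scene" or "side" or "wrist"; returns (picture, depth): 480x640x3 uint8, red, green, blue; 480x640 float32, mm along the optical axis (not along the pixel's ray), 0 where there is no reading.
- ctrl.camera_info(name): a dict with "intrinsics" (3x3 intrinsics, pixels), "R" (3x3) and "t" (3): a world point X has camera coordinates R X + t. Camera axes: x right, y down, z forward; pixel columns grow to the right and rows downward; lengths in mm; the calibration is good to about 2 mm. A picture is of the moment at which its call begins: read the wrist's pose just before it. camera_info takes no time and is no camera call; for the wrist camera it gives the pose at the moment of the call.
- ctrl.close_job(): hands the job in; it is judged then, once.
The state is a dict: "t": time; "qpos": joint angles; "qvel": joint speeds; "joint_torque": joint torques, N m; "ee_pos": TCP position; "orientation": TCP orientation; "ft_force": force on the tool from outside, world axes, zero at the start; "moment": the same for the moment, N m; "width": finger opening in mm; "grasp_force": force on a finger pad.
Only numpy, scipy, OpenCV 4.12 (cv2) and the standard library are available. Lean on these libraries where they do the work, as an engineer would, in place of code of your own. Each camera call takes 0.05 s, during which the arm holds its last target. There are 200 camera calls.

TASK

The mobile lab is about to drive off: put the four loose bottles that stand around the rail into the row of blue holders on the rail, in order of size from the narrowest at the smallest holder to the widest at the largest - red-capped vial, magenta-topped bottle, green-topped bottle, yellow-capped jar - each in the holder bored for it. Keep the bottles upright and leave each standing right down on the floor of its well. Leave the beaker of water and the blue-capped bottle standing where they are.

Things in the scene. Friction and masses are not known exactly. Their poses are not given: they have to be found in the camera images.
- vial_red_mid (a point): smallest of the four: small round glass vial with a red screw cap and white label, 25 mm in diameter (cap 24), 48 mm tall. Point: its centre, 24 mm above its base; z up along it.
- bottle_pink_mid (a point): second smallest: brown round bottle with a white screw cap that has a magenta disc on top, magenta-edged label; body 37 mm in diameter up to 49 mm, cap 31, 69 mm tall. Point: its centre, 34.5 mm above its base; z up along it.
- bottle_green_mid (a point): third, and the tallest (not the like one kept far left beyond the grey block heater, out of reach): clear round bottle with a white screw cap that has a green disc on top, green-edged label; body 43 mm in diameter up to 61 mm, cap 36, 86 mm tall. Point: its centre, 43 mm above its base; z up along it.
- jar_yellow_mid (a point): the widest (not the like one kept far left beyond the grey block heater, out of reach): white round jar with an amber-yellow screw cap; body 52 mm in diameter up to 52 mm, cap 48, 66 mm tall. Point: its centre, 33 mm above its base; z up along it.
- beaker_mid (a point): bystander: open glass beaker of water, 67 x 73 mm, 90 mm tall, standing loose. Point: its centre, 45 mm above its base.
- bottle_blue_mid (a point): bystander: small brown bottle with a plain dark-blue cap, 30 mm in diameter, 55 mm tall, standing loose. Point: its centre, 27.5 mm above its base.
- holder_1_mouth (a point): holder 1 (smallest) of four in a straight row on one rail: fixed round blue collar 48 mm across, 1 to 11 mm from the next, with a round well 31 mm across, bevelled 3.5 mm. Point: centre of the well's mouth, level with its rim, 30 mm above the table; the flat well floor is 15 mm lower. x runs along the rail from smallest to largest holder, z up; on the -y side a low clamp screw sticks out 12 mm.
- holder_2_mouth (a point): holder 2 of four in a straight row on one rail: fixed round blue collar 58 mm across, 1 to 11 mm from the next, with a round well 41.5 mm across, bevelled 3.5 mm. Point: centre of the well's mouth, level with its rim, 30 mm above the table; the flat well floor is 15 mm lower. x runs along the rail from smallest to largest holder, z up; on the -y side a low clamp screw sticks out 12 mm.
- holder_3_mouth (a point): holder 3 of four in a straight row on one rail: fixed round blue collar 66 mm across, 1 to 11 mm from the next, with a round well 49 mm across, bevelled 3.5 mm. Point: centre of the well's mouth, level with its rim, 30 mm above the table; the flat well floor is 15 mm lower. x runs along the rail from smallest to largest holder, z up; on the -y side a low clamp screw sticks out 12 mm.
- holder_4_mouth (a point): holder 4 (largest) of four in a straight row on one rail: fixed round blue collar 76 mm across, 1 to 11 mm from the next, with a round well 59 mm across, bevelled 3.5 mm. Point: centre of the well's mouth, level with its rim, 30 mm above the table; the flat well floor is 15 mm lower. x runs along the rail from smallest to largest holder, z up; on the -y side a low clamp screw sticks out 12 mm.
Things that resemble listed ones, but are neither listed nor needed, are in the scene too. What is shaped like the part that bears vial_red_mid but purple is not meant. What is shaped like the part that bears jar_yellow_mid but purple is not meant.

How it is judged (in metres and radians):
At the end, for the whole second after the job is handed in: Red-capped vial in holder 1, magenta-topped bottle in holder 2, green-topped bottle in holder 3, yellow-capped jar in holder 4: each centred within 8 mm of its well, its base on the well floor (within 4 mm), upright (within 0.1 rad), at rest and released (horizontal distance between vial_red_mid and holder_1_mouth below 0.008 m and z of vial_red_mid in the frame of holder_1_mouth between 0.005 and 0.013 m and angle between each of vial_red_mid, bottle_pink_mid, bottle_green_mid, jar_yellow_mid's own z axis and vertical below 0.1 rad and linear speed of each of vial_red, bottle_pink, bottle_green, jar_yellow below 0.02 m/s and horizontal distance between bottle_pink_mid and holder_2_mouth below 0.008 m and z of bottle_pink_mid in the frame of holder_2_mouth between 0.0155 and 0.0235 m and horizontal distance between bottle_green_mid and holder_3_mouth below 0.008 m and z of bottle_green_mid in the frame of holder_3_mouth between 0.024 and 0.032 m and horizontal distance between jar_yellow_mid and holder_4_mouth below 0.008 m and z of jar_yellow_mid in the frame of holder_4_mouth between 0.014 and 0.022 m); the robot touches nothing.
It fails at once if one of the four bottles is tipped over (more than about 40 degrees) (angle between any of vial_red_mid, bottle_pink_mid, bottle_green_mid, jar_yellow_mid's own z axis and vertical above 0.7 rad).
It fails at once if the beaker of water or the blue-capped bottle is pushed away (over 25 mm) or tipped (distance of any of beaker_mid, bottle_blue_mid from where it was at the start of the episode above 0.025 m or angle between any of beaker_mid, bottle_blue_mid's own z axis and vertical above 0.35 rad).
It also fails if it takes over 115 s, if anything falls off the work surface, if the arm or the gripper's body presses on something with over 40 N, if the wrist force passes 120 N, or if a joint passes its speed limit or range.

## Working session

There is one attempt and no reset: what is moved stays moved. The work goes in short steps, Python scripts to look and compute and a tool call to move; the robot and the scene stay as the last step left them, time stands still between calls to the robot, and variables do not carry over. Pictures are saved under pics/ and viewed, at most 14 in all, crops included, and the job is handed in when it is done.

Besides the shell and the picture viewer there is one more tool, called after "Request:" by a JSON object that holds its "name" and its "arguments". servo_tool: Moves the arm, as the interface text tells. Its arguments: {"type":"object","properties":{"rows":{"type":"array","items":{"type":"array","items":{"type":"number"}}}},"required":["rows"]}

```bash
mkdir -p pics; python3 - <<'E'
from workcell import ctrl
import cv2,numpy as np
o=ctrl.get_obs();print({k:np.round(v,3) for k,v in o.items()},ctrl.grasp_offset)
for n in("scene","side","wrist"):
    i=ctrl.camera_info(n);p,d=ctrl.get_image(n)
    np.savez(f"{n}0.npz",p=p,d=d,K=i["intrinsics"],R=i["R"],t=i["t"])
    cv2.imwrite(f"pics/{n}0.png",p[:,:,::-1])
    print(n,np.round(i["intrinsics"],1).tolist(),np.round(-i["R"].T@i["t"],1),np.round(i["R"],3).tolist())
E
```

```text
{'t': np.float64(0.0), 'qpos': array([-0.019,  0.424,  1.631,  0.   ,  1.089, -0.019]), 'qvel': array([-0.001,  0.   ,  0.001, -0.001,  0.   , -0.   ]), 'joint_torque': array([ 1.0000e-03, -5.4462e+01, -2.7367e+01,  6.4000e-02,  2.3000e-02,
       -0.0000e+00]), 'ee_pos': array([6.24435e+02, 2.40000e-02, 2.21902e+02]), 'orientation': array([-2.221e+00, -2.221e+00,  2.000e-03]), 'ft_force': array([-0.353,  0.118, -0.295]), 'moment': array([0.019, 0.033, 0.024]), 'grasp_force': np.float64(0.0), 'width': np.float64(87.524)} 18.700000000000003
scene [[610.0, 0.0, 328.7], [0.0, 610.0, 239.9], [0.0, 0.0, 1.0]] [-465.1 1126.2  751. ] [[-0.751, -0.66, 0.013], [-0.285, 0.307, -0.908], [0.595, -0.686, -0.419]]
side [[475.7, 0.0, 328.5], [0.0, 475.7, 240.3], [0.0, 0.0, 1.0]] [ 390.5 -830.6  591.1] [[0.989, -0.149, 0.017], [-0.067, -0.538, -0.84], [0.135, 0.829, -0.542]]
wrist [[365.7, 0.0, 323.4], [0.0, 365.7, 236.7], [0.0, 0.0, 1.0]] [623.6  73.9 385.8] [[1.0, -0.0, -0.002], [0.0, -0.963, 0.27], [-0.002, -0.27, -0.963]]
```

View pics/scene0.png

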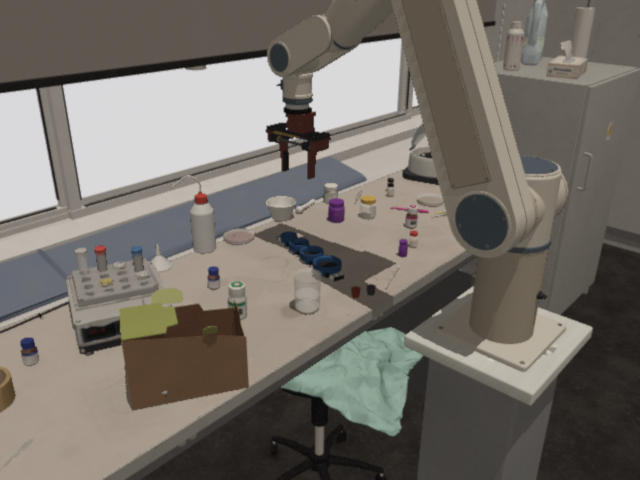

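View pics/wrist0.png

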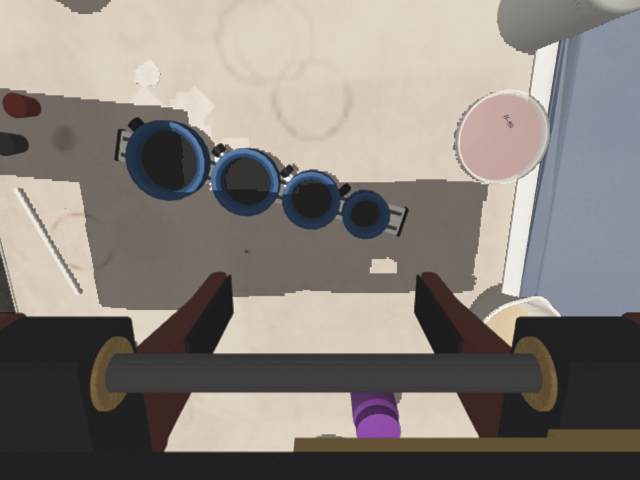

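View pics/side0.png

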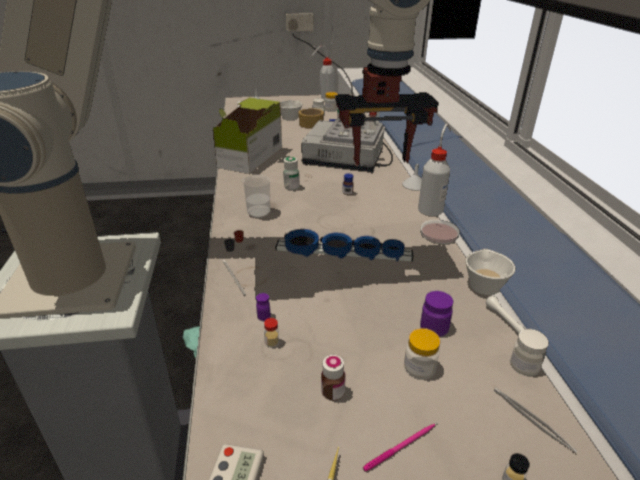

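The scene view shows the rail with its blue holders at (288–325, 240–266).

| Candidate | scene px | side px |
|---|---|---|
| Red vial | (413,240) | (271,332) |
| Purple vial, a decoy | (403,248) | (263,307) |
| Magenta bottle | (412,217) | (333,378) |
| Yellow jar | (368,207) | (424,353) |
| Purple jar, a decoy | (336,210) | (436,313) |
| Green bottle | (237,300) | (291,172) |
| Beaker | (307,292) | (257,197) |
| Blue-cap bottle | (213,278) | (348,183) |

Further lookalikes stand beyond the heater: a yellow jar at side (332,100), a blue-cap bottle at scene (29,350), and loose red and black pieces at side (238,236) and (229,244). In the wrist view the four holders are at (167,160), (246,181), (311,199) and (366,214), with the clamp screws on the +y side.

```bash
cat > h.py <<'E'
import numpy as np,cv2
def load(n): return dict(np.load(n))
def ray(v,uv,z):
    uv=np.atleast_2d(uv).astype(float);C=-v["R"].T@v["t"]
    d=np.c_[uv,np.ones(len(uv))]@np.linalg.inv(v["K"]).T@v["R"]
    return C+d*((z-C[2])/d[:,2])[:,None]
def cloud(v):
    vv,uu=np.mgrid[:480,:640]
    c=np.stack([uu,vv,np.ones_like(uu)],-1)@np.linalg.inv(v["K"]).T*v["d"][...,None]
    return (c-v["t"])@v["R"]
def tri(va,a,vb,b):
    A=[];B=[]
    for v,p in((va,a),(vb,b)):
        C=-v["R"].T@v["t"];d=v["R"].T@np.linalg.inv(v["K"])@np.r_[p,1];d/=np.linalg.norm(d)
        P=np.eye(3)-np.outer(d,d);A.append(P);B.append(P@C)
    x,*_=np.linalg.lstsq(np.vstack(A),np.hstack(B),rcond=None)
    return x,np.linalg.norm(np.vstack(A)@x-np.hstack(B))
HUE={"red":(-6,6),"pink":(158,174),"yellow":(14,28),"green":(45,85),"blue":(98,125),"purple":(130,150)}
def mask(v,c,win=None,smin=110,vmin=50):
    h=cv2.cvtColor(v["p"],cv2.COLOR_RGB2HSV).astype(int);lo,hi=HUE[c];H=h[...,0]
    if lo<0:H=np.where(H>90,H-180,H)
    m=(H>=lo)&(H<=hi)&(h[...,1]>smin)&(h[...,2]>vmin)
    if win:
        k=np.zeros_like(m);u0,v0,u1,v1=win;k[v0:v1,u0:u1]=1;m&=k
    n,l,s,c=cv2.connectedComponentsWithStats(m.astype(np.uint8))
    if n<2:return m,None
    i=1+np.argmax(s[1:,4]);return l==i,c[i]
def circ(p):
    s=np.linalg.lstsq(np.c_[2*p,np.ones(len(p))],(p**2).sum(1),rcond=None)[0]
    return s[:2],np.sqrt(s[2]+s[0]**2+s[1]**2)
E
python3 - <<'E'
from h import *
S,D,W=[load(n+"0.npz") for n in("scene","side","wrist")]
cs,cd,cw=cloud(S),cloud(D),cloud(W)
def rep(n,col,ws,wd,**k):
    a,pa=mask(S,col,ws,**k);b,pb=mask(D,col,wd,**k)
    print(n,a.sum(),b.sum(),pa,pb)
    if pa is None or pb is None:return
    print("   tri",np.round(tri(S,pa,D,pb)[0]),tri(S,pa,D,pb)[1].round(1))
    for m,c in((a,cs),(b,cd)):
        q=c[m];print("   depth med",np.round(np.median(q,0)),"z95",np.percentile(q[:,2],95).round())
rep("vial","red",(400,228,425,250),(258,312,285,345))
rep("pink","pink",(400,203,425,225),(318,350,350,375),smin=80)
rep("jar","yellow",(355,190,382,215),(405,325,445,360))
rep("green","green",(225,275,250,295),(280,150,305,168),smin=50)
rep("bluecap","blue",(203,262,222,280),(338,170,360,184),smin=60,vmin=25)
rep("pvial","purple",(395,235,412,262),(252,290,275,325))
rep("pjar","purple",(325,195,350,225),(418,285,458,340))
# beaker: depth cluster
for c,w in((cs,(292,268,322,312)),(cd,(243,175,272,218))):
    q=c[w[1]:w[3],w[0]:w[2]].reshape(-1,3);q=q[q[:,2]>15];print("beaker",np.round(q.min(0)),np.round(q.max(0)),np.round(np.median(q,0)))
# holders
for i,w in enumerate([(340,185,393,240),(282,168,341,232),(211,146,282,218),(122,118,212,202)]):
    m,_=mask(W,"blue",w,smin=90,vmin=30)
    q=cw[m];zt=np.percentile(q[:,2],90)
    t=q[abs(q[:,2]-zt)<3]
    hull=cv2.convexHull(t[:,:2].astype(np.float32))[:,0]
    c,r=cv2.minEnclosingCircle(hull);c2,r2=circ(hull)
    print("holder",i+1,m.sum(),"ztop",zt.round(1),np.round(c,1),round(r,1),np.round(c2,1),r2.round(1))
E
```

```text
vial 35 148 [413.6        232.97142857] [270.48648649 323.54054054]
   tri [ 393. -233.   43.] 1.2
   depth med [ 390. -226.   47.] z95 50.0
   depth med [ 392. -238.   46.] z95 48.0
pink 19 115 [421.05263158 210.57894737] [332.99130435 361.34782609]
   tri [ 467. -357.   63.] 19.2
   depth med [ 520. -469.    8.] z95 11.0
   depth med [ 478. -352.   68.] z95 70.0
jar 104 710 [368.         199.47115385] [423.76338028 341.55774648]
   tri [ 628. -321.   59.] 1.3
   depth med [ 619. -312.   65.] z95 69.0
   depth med [ 625. -328.   65.] z95 66.0
green 28 21 [236.17857143 284.14285714] [289.76190476 158.66666667]
   tri [475. 356.  85.] 1.9
   depth med [473. 359.  88.] z95 90.0
   depth med [471. 351.  85.] z95 87.0
bluecap 67 59 [213.04477612 270.55223881] [348.15254237 177.23728814]
   tri [625. 304.  46.] 1.1
   depth med [618. 310.  52.] z95 58.0
   depth med [622. 295.  52.] z95 54.0
pvial 102 288 [402.8627451  247.66666667] [262.53819444 305.63541667]
   tri [ 381. -164.   25.] 0.8
   depth med [ 377. -156.   30.] z95 49.0
   depth med [ 381. -176.   34.] z95 48.0
pjar 292 1039 [335.79794521 210.27739726] [436.9653513 311.7680462]
   tri [ 685. -231.   33.] 0.2
   depth med [ 671. -214.   42.] z95 68.0
   depth med [ 677. -250.   51.] z95 66.0
beaker [-465.   83.   15.] [ 494. 1126.  751.] [374. 234.  65.]
beaker [ 351. -831.   15.] [415. 259. 591.] [382. 199.  66.]
holder 1 1144 ztop 32.4 [665.   -3.8] 23.6 [664.9  -3.6] 23.2
holder 2 1409 ztop 32.4 [610.8  11.4] 28.6 [610.7  11.5] 28.2
holder 3 1857 ztop 32.3 [546.9  29.1] 32.8 [547.   28.8] 32.2
holder 4 2681 ztop 32.3 [472.5  49.3] 38.1 [472.5  49.3] 37.5
```

```bash
python3 -c "
import cv2,numpy as np
p=cv2.imread('pics/side0.png');q=cv2.imread('pics/scene0.png')
a=cv2.resize(p[280:410,240:460],(800,472),interpolation=2)[:300*2]
b=cv2.resize(p[140:230,230:370],(400,257));
cv2.imwrite('pics/crop1.png',np.vstack([cv2.resize(p[280:410,240:460],(560,330)),cv2.resize(p[140:230,230:370],(560,270))[:265]]))
"
```

```text
(no output)
```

View pics/crop1.png

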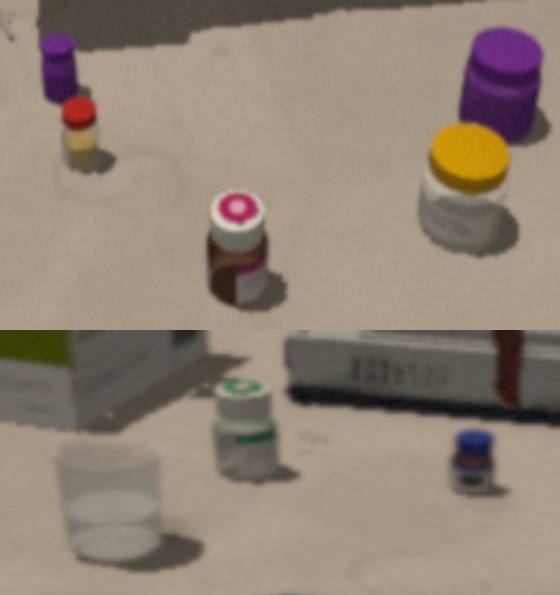

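The crop confirms the choices: the red-cap vial sits by the purple decoy vial, the magenta-disc bottle is alone, and the yellow jar sits by the purple jar. Below them are the green-disc bottle, the beaker and the blue-cap bottle. Holder radii of 24, 29, 33 and 38 mm and a rim near 30 mm match the text. The rail runs at -15.4°, so I'll turn the fingers perpendicular to it and move over the vial.

Request:
{"name": "servo_tool", "arguments": {"rows": [[0,0,-0.868,-1,-1,0,60],[0,0,-0.868,-1,-1,0,60],[0,0,-0.868,-1,-1,0,60],[0,0,-0.868,-1,-1,0,60],[0,0,-0.868,-1,-1,0,60],[0,0,-0.868,-1,-1,0,60],[0,0,-0.868,-1,-1,0,60],[0,0,-0.868,-1,-1,0,60],[0,0,-0.868,-1,-1,0,60]]}}

```text
t: 1.27
ee_pos: [425.0, -199.8, 222.6]
orientation: [-0.426, -3.112, -0.0]
ft_force: [-0.9, 0.3, 0.5]
width: 59.9
grasp_force: 0.0
```

```bash
cat >> h.py <<'E'
from workcell import ctrl
from scipy.spatial.transform import Rotation as Ro
def shot(name,png=None):
    i=ctrl.camera_info("wrist");p,d=ctrl.get_image("wrist")
    v=dict(p=p,d=d,K=i["intrinsics"],R=i["R"],t=i["t"]);np.savez(name+".npz",**v)
    if png:cv2.imwrite(f"pics/{png}.png",p[:,:,::-1])
    return v
def go(x,y,z):
    o=ctrl.get_obs();R=Ro.from_rotvec(o["orientation"]).as_matrix()
    print("t",o["t"].round(2),"tcp",o["ee_pos"].round(1),"z-axis",R[:,2].round(3),"yaw y",R[:,1].round(3),"shift frac",(R.T@(np.array([x,y,z])-o["ee_pos"])/200).round(4))
def cap(v,c,zexp,near,**k):
    """cap-top centre: mask -> depth height -> rays on the measured top plane"""
    P=cloud(v);m,_=mask(v,c,**k)
    h=cv2.cvtColor(v["p"],cv2.COLOR_RGB2HSV)
    m=m&(np.hypot(P[...,0]-near[0],P[...,1]-near[1])<45)
    q=P[m];zt=np.percentile(q[:,2],85);top=m&(abs(P[...,2]-zt)<2.5)
    ys,xs=np.nonzero(top);w=ray(v,np.c_[xs,ys],zt)[:,:2].astype(np.float32)
    (c0,r0)=cv2.minEnclosingCircle(w);print("cap",c,top.sum(),"ztop",zt.round(1),"exp",zexp,"c",np.round(c0,1),"r",round(r0,1),"mean",w.mean(0).round(1))
E
python3 - <<'E'
from h import *
v=shot("w1","w1"); cap(v,"red",48,(393,-235)); go(393,-235,200)
E
```

```text
Traceback (most recent call last):
  File "h.py", line 46, in cap
    q=P[m];zt=np.percentile(q[:,2],85);top=m&(abs(P[...,2]-zt)<2.5)
              ~~~~~~~~~~~~~^^^^^^^^^^^
IndexError: index -1 is out of bounds for axis 0 with size 0
```

View pics/w1.png

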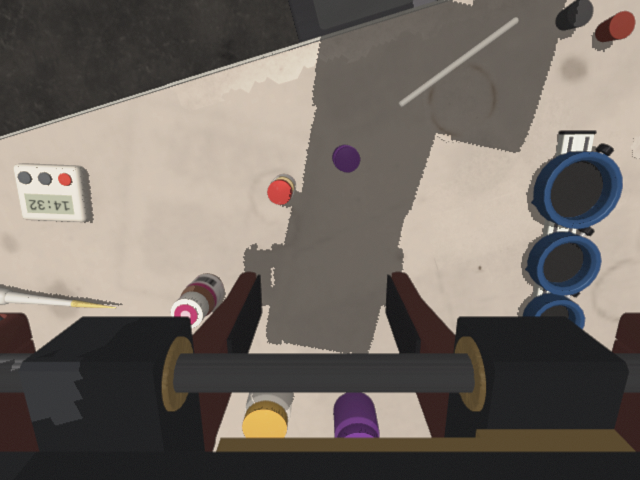

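The wrist view shows the red vial at (280,191), the purple decoy at (346,158), the magenta bottle at (190,310) and the yellow jar at (266,415). The mask latched onto the red gripper, so I'll restrict it by position.

```bash
python3 - <<'E'
s=open('h.py').read()
s=s.replace('P=cloud(v);m,_=mask(v,c,**k)','P=cloud(v);m=mask(v,c,all=True,**k)&(P[...,2]<110)').replace('vmin=50):','vmin=50,all=False):').replace("    n,l,s,c=cv2","    if all:return m\n    n,l,s,c=cv2")
open('h.py','w').write(s)
E
python3 - <<'E'
from h import *
v=load("w1.npz"); cap(v,"red",48,(393,-235),smin=140); cap(v,"purple",48,(381,-165),vmin=30)
cap(v,"pink",69,(478,-354))
go(393,-235,110)
E
```

```text
cap red 450 ztop 49.6 exp 48 c [ 391.2 -233.1] r 11.3 mean [ 391. -233.]
cap purple 471 ztop 49.5 exp 48 c [ 379.1 -165.5] r 11.1 mean [ 379.  -165.6]
cap pink 196 ztop 70.7 exp 69 c [ 476.6 -351.2] r 10.6 mean [ 474.3 -349.1]Traceback (most recent call last):
  File "<stdin>", line 4, in <module>
  File "h.py", line 41, in go
    print("t",o["t"].round(2),"tcp",o["ee_pos"].round(1),"z-axis",R[:,2].round(3),"yaw y",R[:,1].round(3),"shift frac",(R.T@(np.array([x,y,z])-o["ee_pos"])/200).round(4))
              ^^^^^^^^^^^^
AttributeError: 'float' object has no attribute 'round'
```

Request:
{"name": "servo_tool", "arguments": {"rows": [[0,0,0,0.12,-0.205,0,60],[0,0,0,0.12,-0.205,0.2,60],[0,0,0,0.12,-0.205,0.4,60],[0,0,0,0.12,-0.205,0.6,60],[0,0,0,0.12,-0.205,0.65,60],[0,0,0,0.12,-0.205,0.65,60]]}}

```text
t: 2.08
ee_pos: [391.0, -233.0, 92.7]
orientation: [-0.422, -3.112, -0.001]
ft_force: [-0.3, -0.4, -0.2]
width: 60.0
grasp_force: 0.0
```

```bash
sed -i 's/o\["t"\].round(2)/round(o["t"],2)/' h.py; python3 - <<'E'
from h import *
v=shot("w2","w2"); cap(v,"red",48,(393,-235),smin=140);go(391.2,-233.1,20)
E
```

```text
cap red 1032 ztop 49.5 exp 48 c [ 390.6 -233.3] r 11.4 mean [ 390.5 -233.4]
t 2.12 tcp [ 391.6 -233.4   93.4] z-axis [ 0.001 -0.    -1.   ] yaw y [ 0.266  0.964 -0.   ] shift frac [0.0024 0.0009 0.367 ]
```

View pics/w2.png

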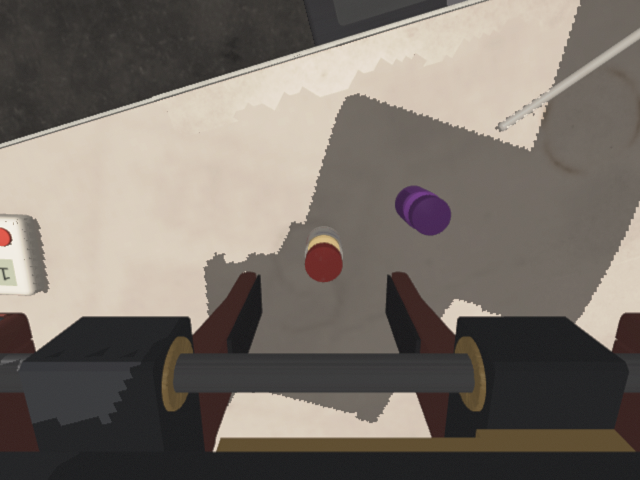

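The vial at (324,262) is centred between the fingers and the decoy is clear. I'll descend, grip and lift.

Request:
{"name": "servo_tool", "arguments": {"rows": [[0,0,0,0.002,0,0.2,60],[0,0,0,0.002,0,0.365,60],[0,0,0,0.002,0,0.365,60],[0,0,0,0.002,0,0.365,15],[0,0,0,0.002,0,0.365,15],[0,0,0,0.002,0,0.365,15],[0,0,0,0.002,0,0.365,15],[0,0,0,0.002,0,0.365,15]]}}

```text
t: 3.12
ee_pos: [390.9, -233.2, 20.2]
orientation: [0.421, 3.112, -0.0]
ft_force: [-1.4, 0.4, 7.3]
width: 23.0
grasp_force: 30.0
```

Request:
{"name": "servo_tool", "arguments": {"rows": [[0,0,0,0,0,-0.3,15],[0,0,0,0,0,-0.6,15],[0,0,0,-0.2,0.2,-0.65,15],[0,0,0,-0.5,0.5,-0.65,15],[0,0,0,-0.75,0.75,-0.65,15],[0,0,0,-1,1,-0.65,15],[0,0,0,-1,1,-0.65,15],[0,0,0,-1,1,-0.65,15]]}}

```text
t: 4.12
ee_pos: [638.3, -91.7, 149.2]
orientation: [0.417, 3.113, 0.0]
ft_force: [-0.6, -0.7, -0.0]
width: 23.1
grasp_force: 30.0
```

```bash
python3 - <<'E'
from h import *
v=shot("w3","w3");go(665,-3.8,150)
P=cloud(v);b=mask(v,"blue",all=True,smin=90,vmin=30)&(P[...,2]<60)&(P[...,2]>24)
for n,c,r in((1,(665,-3.8),24),(2,(610.8,11.4),29),(3,(547,29),33),(4,(472.5,49.3),38)):
    m=b&(np.hypot(P[...,0]-c[0],P[...,1]-c[1])<r+3);q=P[m]
    if len(q)<50:print(n,len(q));continue
    zt=np.percentile(q[:,2],90);t=q[abs(q[:,2]-zt)<3,:2];h=cv2.convexHull(t.astype(np.float32))[:,0];e=cv2.minEnclosingCircle(h)
    print(n,len(q),zt.round(1),np.round(e[0],1),round(e[1],1),circ(h))
E
```

```text
t 4.17 tcp [636.5 -92.5 148.9] z-axis [-0.001  0.    -1.   ] yaw y [ 0.264  0.965 -0.   ] shift frac [-0.0205  0.4656 -0.0055]
1 1718 32.2 [664.7  -4.7] 23.9 (array([664.66980375,  -4.67925794]), np.float64(23.35032641005394))
2 2430 32.3 [610.5  10.4] 28.8 (array([610.41867267,  10.44424841]), np.float64(28.436199526122397))
3 3580 32.3 [546.4  28. ] 33.0 (array([546.57001694,  28.09579684]), np.float64(32.477001311584274))
4 295 32.3 [505.8  40.1] 13.7 (array([491.02180074,  43.75640785]), np.float64(19.117650846523784))
```

View pics/w3.png

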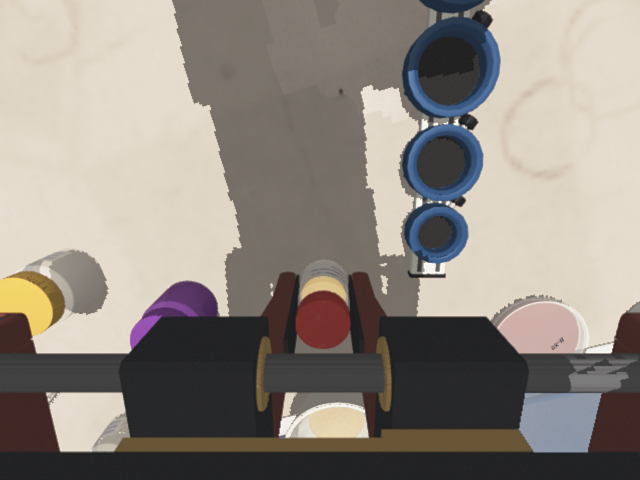

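The vial hangs upright in the grip at (324,318), and holder 1's mouth is at (436,232). I'll carry it over and lower it.

Request:
{"name": "servo_tool", "arguments": {"rows": [[0,0,0,-0.018,0.25,0,15],[0,0,0,-0.018,0.466,0,15],[0,0,0,-0.018,0.466,0.15,15],[0,0,0,-0.018,0.466,0.35,15],[0,0,0,-0.018,0.466,0.4,15],[0,0,0,-0.018,0.466,0.46,15],[0,0,0,-0.018,0.466,0.52,15],[0,0,0,-0.018,0.466,0.57,15],[0,0,0,-0.018,0.466,0.57,15]]}}

```text
t: 5.3
ee_pos: [664.6, -4.4, 35.3]
orientation: [-0.421, -3.113, 0.0]
ft_force: [-0.1, 0.7, -1.0]
width: 23.2
grasp_force: 30.0
```

Request:
{"name": "servo_tool", "arguments": {"rows": [[0,0,0,0,0,0,50],[0,0,0,0,0,0,50],[0,0,0,0,0,0,50],[0,0,0,0,0,-0.25,60],[0,0,0,0,0,-0.5,75],[0,0,0,0.1,-0.3,-0.7,75],[0,0,0,0.25,-0.6,-0.8,75],[0,0,0,0.35,-0.8,-0.8,75],[0,0,0,0.444,-1,-0.8,75],[0,0,0,0.444,-1,-0.8,75]]}}

```text
t: 6.55
ee_pos: [524.2, -175.5, 196.1]
orientation: [-0.427, -3.112, 0.0]
ft_force: [0.1, 0.9, -0.2]
width: 75.0
grasp_force: 0.0
```

Request:
{"name": "servo_tool", "arguments": {"rows": [[0,0,0,0,-0.3,0,75],[0,0,0,0,-0.6,0,75],[0,0,0,0,-0.85,0,75],[0,0,0,0,-0.93,0,75],[0,0,0,0,-0.93,0,75]]}}

```text
t: 7.18
ee_pos: [477.0, -352.8, 195.4]
orientation: [-0.422, -3.113, -0.001]
ft_force: [-0.6, -0.3, -0.1]
width: 74.9
grasp_force: 0.0
```

```bash
python3 - <<'E'
from h import *
v=shot("w4","w4");cap(v,"pink",69,(478,-352));
P=cloud(v);near=(np.hypot(P[...,0]-477,P[...,1]+352)<30)&(P[...,2]>66)&(P[...,2]<76)
w=P[near][:,:2].astype(np.float32);print(len(w),cv2.minEnclosingCircle(w),w.mean(0),P[near][:,2].mean())
s=dict(zip("pd",ctrl.get_image("side")));D=load("side0.npz");D.update(s)
m,_=mask(D,"red",(380,215,410,250),smin=120);q=cloud(D)[m];print("vial in holder",len(q),np.median(q,0).round(1),np.percentile(q[:,2],95))
go(477,-352,100)
E
```

```text
cap pink 407 ztop 70.7 exp 69 c [ 476.9 -351.9] r 10.8 mean [ 476.7 -351.8]
1099 ((476.97955322265625, -351.8365478515625), 15.819175720214844) [ 476.32895 -351.44595] 69.11971116542298
vial in holder 72 [665.  -11.3  61.5] 63.4535153099104
t 7.28 tcp [ 477.2 -351.4  195.4] z-axis [-0.     0.001 -1.   ] yaw y [0.265 0.964 0.001] shift frac [-2.000e-04 -3.200e-03  4.772e-01]
```

View pics/w4.png

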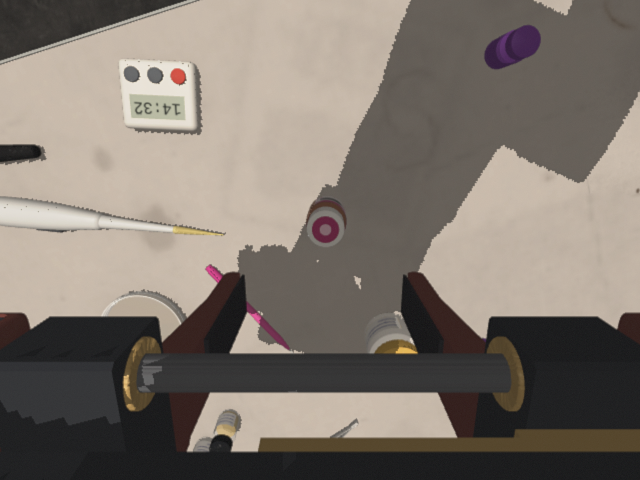

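The vial's top is at z 63, so it is seated. The magenta bottle at (325,230) is centred, with cap top z 69 and radius 15.8. The pen is clear of the fingers, so I'll grip.

Request:
{"name": "servo_tool", "arguments": {"rows": [[0,0,0,0,0.005,0.25,65],[0,0,0,0,0.005,0.5,65],[0,0,0,0,0.005,0.75,65],[0,0,0,0,0.005,0.875,65],[0,0,0,0,0.005,0.875,65],[0,0,0,0,0.005,0.875,25],[0,0,0,0,0.005,0.875,25],[0,0,0,0,0.005,0.875,25],[0,0,0,0,0.005,0.875,25],[0,0,0,0,0.005,0.875,25]]}}

```text
t: 8.52
ee_pos: [477.4, -352.4, 21.7]
orientation: [0.421, 3.112, -0.001]
ft_force: [0.5, 1.5, 6.6]
width: 35.5
grasp_force: 30.0
```

Request:
{"name": "servo_tool", "arguments": {"rows": [[0,0,0,0,0,-0.25,25],[0,0,0,0,0,-0.5,25],[0,0,0,0,0.2,-0.65,25],[0,0,0,-0.05,0.45,-0.7,25],[0,0,0,-0.1,0.75,-0.7,25],[0,0,0,-0.163,0.95,-0.7,25],[0,0,0,-0.163,0.95,-0.7,25]]}}

```text
t: 9.4
ee_pos: [559.9, -175.3, 160.9]
orientation: [0.415, 3.113, 0.0]
ft_force: [0.0, -0.2, -1.2]
width: 35.3
grasp_force: 30.0
```

Request:
{"name": "servo_tool", "arguments": {"rows": [[0,0,0,0,0.25,0,25],[0,0,0,0,0.5,0,25],[0,0,0,0,0.75,0,25],[0,0,0,0,0.975,0,25],[0,0,0,0,0.975,0.2,25],[0,0,0,0,0.975,0.4,25],[0,0,0,0,0.975,0.45,25],[0,0,0,0,0.975,0.45,25]]}}

```text
t: 10.4
ee_pos: [610.3, 9.6, 70.6]
orientation: [-0.422, -3.112, 0.0]
ft_force: [0.4, -0.5, 0.0]
width: 35.3
grasp_force: 30.0
```

```bash
python3 - <<'E'
from h import *
v=shot("w5","w5");go(610.5,10.5,36.2);cap(v,"pink",119,(610.5,10.5))
P=cloud(v);near=(np.hypot(P[...,0]-610,P[...,1]-10)<30)&(P[...,2]>95)&(P[...,2]<135);print(np.percentile(P[near][:,2],[50,95]))
E
```

```text
t 10.45 tcp [611.1   9.8  71.6] z-axis [ 0.001 -0.    -1.   ] yaw y [0.266 0.964 0.   ] shift frac [0.0042 0.0026 0.177 ]
cap pink 185 ztop 88.5 exp 119 c [606.2  13.6] r 17.9 mean [596.3  17.2]
[117.04079239 130.22993856]
```

View pics/w5.png

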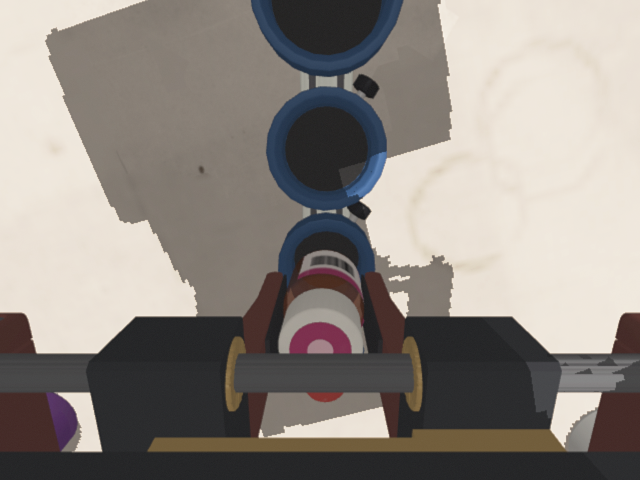

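The bottle hangs over holder 2 with a slight lean of up to about 0.08 rad: body centre at column 331, cap at 321. The bevel tolerates that, so I'll lower it slowly with a small correction.

Request:
{"name": "servo_tool", "arguments": {"rows": [[0,0,0,0,-0.005,0.04,25],[0,0,0,0,-0.005,0.08,25],[0,0,0,0,-0.005,0.11,25],[0,0,0,0,-0.005,0.14,25],[0,0,0,0,-0.005,0.165,25],[0,0,0,0,-0.005,0.165,25]]}}

```text
t: 11.2
ee_pos: [610.1, 9.6, 37.3]
orientation: [-0.421, -3.113, 0.0]
ft_force: [0.5, -0.0, 0.3]
width: 34.9
grasp_force: 30.0
```

Request:
{"name": "servo_tool", "arguments": {"rows": [[0,0,0,0,0,0,60],[0,0,0,0,0,0,60],[0,0,0,0,0,0,60],[0,0,0,0,0,-0.25,70],[0,0,0,0,0,-0.5,80],[0,0,0,-0.1,-0.3,-0.7,85],[0,0,0,-0.2,-0.6,-0.84,85],[0,0,0,-0.4,-0.8,-0.84,85],[0,0,0,-0.519,-1,-0.84,85],[0,0,0,-0.519,-1,-0.84,85]]}}

```text
t: 12.45
ee_pos: [657.8, -214.7, 205.8]
orientation: [0.427, 3.111, -0.001]
ft_force: [0.1, 0.5, 0.2]
width: 85.2
grasp_force: 0.0
```

Request:
{"name": "servo_tool", "arguments": {"rows": [[0,0,0,0,-0.3,0,85],[0,0,0,0,-0.587,0,85],[0,0,0,0,-0.587,0,85],[0,0,0,0,-0.587,0,85]]}}

```text
t: 12.95
ee_pos: [625.8, -322.9, 205.4]
orientation: [-0.421, -3.113, -0.001]
ft_force: [0.0, -0.1, -0.2]
width: 85.1
grasp_force: 0.0
```

```bash
python3 - <<'E'
from h import *
v=shot("w6","w6");cap(v,"yellow",66,(626,-324));cap(v,"purple",66,(682,-235),vmin=30)
D=load("side0.npz");D.update(dict(zip("pd",ctrl.get_image("side"))));P=cloud(D)
for n,c in((1,(665,-4)),(2,(610,10.5))):
    q=P[(np.hypot(P[...,0]-c[0],P[...,1]-c[1])<22)&(P[...,2]>40)&(P[...,2]<110)];z=np.percentile(q[:,2],96);t=q[q[:,2]>z-5];print(n,len(q),z.round(1),t.mean(0).round(1),len(t))
go(626,-324,21)
E
```

```text
cap yellow 2348 ztop 67.7 exp 66 c [ 625.  -321.5] r 23.8 mean [ 624.7 -321.5]
cap purple 1987 ztop 67.5 exp 66 c [ 680.1 -232.8] r 23.8 mean [ 678.8 -232. ]
1 145 63.1 [665.6  -8.9  61.7] 63
2 358 83.9 [609.4   4.5  82.2] 102
t 13.05 tcp [ 626.4 -322.2  205.6] z-axis [-0.     0.001 -1.   ] yaw y [0.264 0.965 0.   ] shift frac [-9.000e-04 -9.700e-03  9.229e-01]
```

The jar is at (625,-321.5) with cap top z 67.7 and radius 23.8, which matches. The magenta bottle's top at 83.9 shows it is seated. I'll grip the jar.

Request:
{"name": "servo_tool", "arguments": {"rows": [[0,0,0,0.008,0.011,0.25,80],[0,0,0,0.008,0.011,0.5,80],[0,0,0,0.008,0.011,0.75,80],[0,0,0,0.008,0.011,0.92,80],[0,0,0,0.008,0.011,0.92,80],[0,0,0,0.008,0.011,0.92,40],[0,0,0,0.008,0.011,0.92,40],[0,0,0,0.008,0.011,0.92,40],[0,0,0,0.008,0.011,0.92,40],[0,0,0,0.008,0.011,0.92,40]]}}

```text
t: 14.3
ee_pos: [625.9, -321.9, 23.2]
orientation: [0.421, 3.111, -0.001]
ft_force: [-1.0, 0.8, 7.2]
width: 51.0
grasp_force: 30.0
```

Request:
{"name": "servo_tool", "arguments": {"rows": [[0,0,0,0,0,-0.25,40],[0,0,0,0,0,-0.5,40],[0,0,0,0.2,0.2,-0.75,40],[0,0,0,0.4,0.4,-0.75,40],[0,0,0,0.6,0.6,-0.75,40],[0,0,0,0.8,0.8,-0.75,40],[0,0,0,0.95,0.95,-0.75,40],[0,0,0,1,1,-0.75,40],[0,0,0,1,1,-0.75,40]]}}

```text
t: 15.42
ee_pos: [485.8, -75.5, 172.1]
orientation: [0.419, 3.113, -0.0]
ft_force: [0.1, 0.1, 0.1]
width: 50.8
grasp_force: 30.0
```

Request:
{"name": "servo_tool", "arguments": {"rows": [[0,0,0,0.1,0.2,0,40],[0,0,0,0.2,0.4,0,40],[0,0,0,0.228,0.58,0,40],[0,0,0,0.228,0.58,0.1,40],[0,0,0,0.228,0.58,0.3,40],[0,0,0,0.228,0.58,0.45,40],[0,0,0,0.228,0.58,0.47,40],[0,0,0,0.228,0.58,0.47,40]]}}

```text
t: 16.42
ee_pos: [473.3, 47.8, 78.0]
orientation: [0.422, 3.113, 0.0]
ft_force: [0.7, -0.2, 0.1]
width: 51.0
grasp_force: 30.0
```

```bash
python3 - <<'E'
from h import *
v=shot("w7","w7");go(472.2,48.4,37.2);cap(v,"yellow",122,(472,48))
P=cloud(v);m=mask(v,"yellow",all=True)&(np.hypot(P[...,0]-472,P[...,1]-48)<40);print(np.percentile(P[m][:,2],[5,50,95]),np.median(P[m],0))
E
```

```text
t 16.48 tcp [473.5  48.   78.5] z-axis [ 0.002  0.    -1.   ] yaw y [0.266 0.964 0.   ] shift frac [7.300e-03 1.000e-04 2.063e-01]
cap yellow 107 ztop 109.8 exp 122 c [473.5  47.2] r 25.4 mean [452.2  50.4]
[116.32138954 122.38147067 188.26136088] [458.93263951  53.15523864 122.38147067]
```

View pics/w7.png

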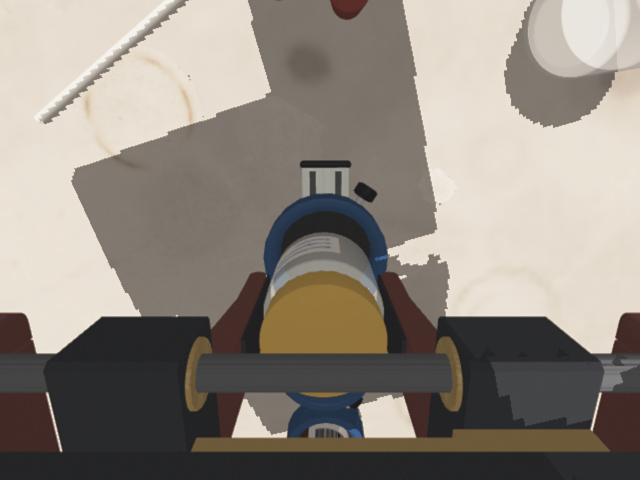

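The jar is centred over holder 4 at (325,250), so I'll lower it.

Request:
{"name": "servo_tool", "arguments": {"rows": [[0,0,0,0.004,0,0.05,40],[0,0,0,0.004,0,0.09,40],[0,0,0,0.004,0,0.13,40],[0,0,0,0.004,0,0.17,40],[0,0,0,0.004,0,0.2,40],[0,0,0,0.004,0,0.2,40]]}}

```text
t: 17.23
ee_pos: [471.5, 48.6, 37.4]
orientation: [-0.421, -3.113, 0.0]
ft_force: [0.3, 0.4, -0.9]
width: 51.4
grasp_force: 30.0
```

Request:
{"name": "servo_tool", "arguments": {"rows": [[0,0,0,0,0,0,75],[0,0,0,0,0,0,75],[0,0,0,0,0,0,75],[0,0,0,0,0,-0.25,80],[0,0,0,0,0,-0.5,80],[0,0,0,0,0,-0.75,80],[0,0,0,0.1,0.2,-1,80],[0,0,0,0.2,0.4,-1,80],[0,0,0,0.3,0.7,-1,80],[0,0,0,0.3,0.7,-1,80]]}}

```text
t: 18.48
ee_pos: [450.4, 202.9, 238.1]
orientation: [0.413, 3.113, 0.002]
ft_force: [0.4, -1.5, -0.8]
width: 79.9
grasp_force: 0.0
```

```bash
python3 - <<'E'
from h import *
v=shot("w8","w8");cap(v,"green",86,(473,355),smin=50)
D=load("side0.npz");D.update(dict(zip("pd",ctrl.get_image("side"))));P=cloud(D)
for n,c in((1,(665,-4)),(2,(610,10.5)),(4,(472,48.5))):
    q=P[(np.hypot(P[...,0]-c[0],P[...,1]-c[1])<27)&(P[...,2]>40)&(P[...,2]<110)];z=np.percentile(q[:,2],96);t=q[q[:,2]>z-5];print(n,len(q),z.round(1),t.mean(0).round(1))
# box/heater: tall points near the green bottle, seen from scene+side+wrist at start
for nm,Q in(("scene",cloud(load("scene0.npz"))),("side",cloud(load("side0.npz"))),("wrist",cloud(v))):
    q=Q.reshape(-1,3);q=q[(abs(q[:,0]-473)<190)&(q[:,1]>260)&(q[:,1]<600)&(q[:,2]>95)&(q[:,2]<400)]
    if len(q):
        print(nm,len(q),q.min(0).round(),q.max(0).round())
        for a in range(260,600,40):
            s=q[(q[:,1]>=a)&(q[:,1]<a+40)]
            if len(s)>5:print("  y",a,len(s),"x",np.percentile(s[:,0],[2,98]).round(),"z",s[:,2].max().round())
go(473,355,230)
E
```

```text
cap green 557 ztop 87.5 exp 86 c [472.9 354.3] r 13.2 mean [473.  354.2]
1 145 63.0 [666.   -8.7  61.4]
2 369 83.5 [610.    4.6  82. ]
4 499 81.3 [471.8  44.   79.8]
scene 3324 [283. 457.  95.] [663. 600. 174.]
  y 460 613 x [301. 661.] z 157.0
  y 500 715 x [284. 655.] z 167.0
  y 540 1366 x [286. 659.] z 174.0
  y 580 625 x [305. 658.] z 168.0
side 1190 [283. 448.  95.] [662. 600. 169.]
  y 420 21 x [356. 656.] z 122.0
  y 460 584 x [292. 654.] z 155.0
  y 500 186 x [284. 651.] z 166.0
  y 540 255 x [288. 648.] z 169.0
  y 580 144 x [310. 645.] z 155.0
wrist 6867 [346. 260.  95.] [448. 470. 350.]
  y 260 6488 x [430. 446.] z 350.0
  y 420 122 x [358. 362.] z 114.0
  y 460 257 x [347. 366.] z 109.0
t 18.57 tcp [450.3 199.9 237.5] z-axis [-0.    -0.001 -1.   ] yaw y [ 0.264  0.965 -0.001] shift frac [0.095  0.7782 0.0369]
```

View pics/w8.png

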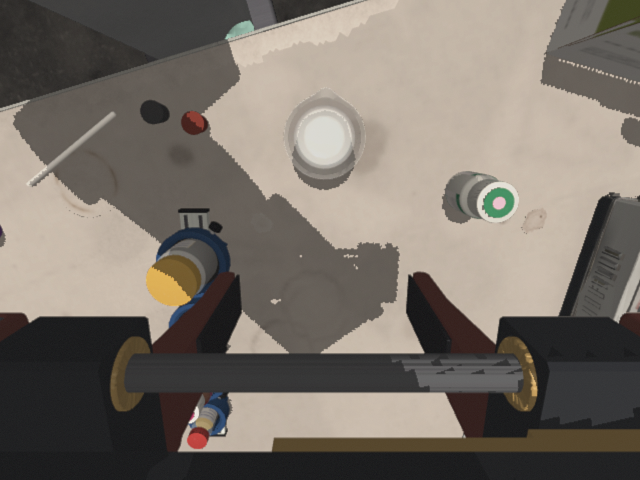

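The green bottle is at (497,202) and world (473,354), cap top z 87. The jar's top at 81.3 shows it is seated. The box and heater begin at y of about 448, so I'll turn the gripper 40° for clearance while hovering over the green bottle.

Request:
{"name": "servo_tool", "arguments": {"rows": [[0,0,0.465,0.03,0.25,0,80],[0,0,0.465,0.06,0.5,0,80],[0,0,0.465,0.099,0.776,0,80],[0,0,0.465,0.099,0.776,0.1,80],[0,0,0.465,0.099,0.776,0.2,80],[0,0,0.465,0.099,0.776,0.2,80]]}}

```text
t: 19.32
ee_pos: [472.5, 352.2, 195.9]
orientation: [-1.461, -2.779, 0.006]
ft_force: [-0.3, -0.6, 0.2]
width: 80.2
grasp_force: 0.0
```

```bash
python3 - <<'E'
from h import *
v=shot("w9","w9");cap(v,"green",86,(473,355),smin=50)
P=cloud(v);m=(np.hypot(P[...,0]-473,P[...,1]-354)<30)&(P[...,2]>80)&(P[...,2]<92);print(cv2.minEnclosingCircle(P[m][:,:2].astype(np.float32)))
go(473,354.3,31)
E
```

```text
cap green 690 ztop 87.6 exp 86 c [473.2 354.8] r 13.2 mean [473.2 354.9]
((473.47796630859375, 355.0328369140625), 18.550045013427734)
t 19.38 tcp [473.1 352.8 197.2] z-axis [-0.002 -0.001 -1.   ] yaw y [ 0.824  0.567 -0.002] shift frac [0.0064 0.0053 0.8308]
```

View pics/w9.png

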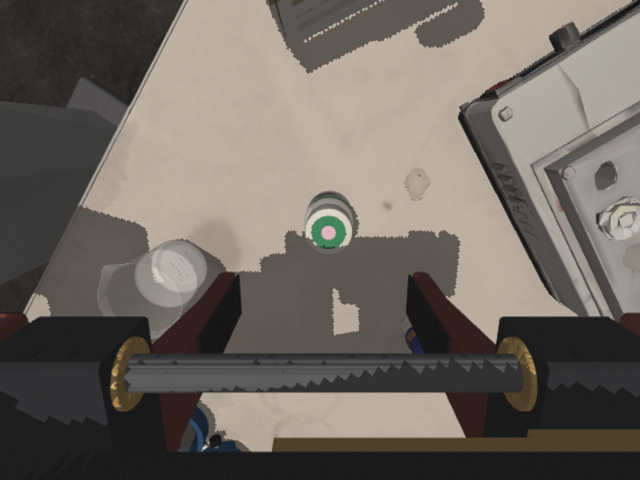

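The green bottle at (329,232) is centred. I'll check the heater and box heights under the gripper's footprint before descending.

```bash
python3 - <<'E'
from h import *
y=np.array([.824,.567]);x=np.array([-.567,.824])
for n in("w9","w8","scene0","side0"):
    q=cloud(load(n+".npz")).reshape(-1,3);r=q[:,:2]-[473,354.5];a=r@y;b=r@x
    for lo,hi in((-105,-50),(50,105)):
        m=(a>lo)&(a<hi)&(abs(b)<55)&(q[:,2]<185)&(q[:,2]>-30);print(n,lo,m.sum(),q[m][:,2].max().round() if m.any() else None)
    m=(a>60)&(a<200)&(abs(b)<60)&(q[:,2]>40)&(q[:,2]<185);print("  nearest tall a",np.percentile(a[m],[1]) if m.any() else None, "z",q[m][:,2].max() if m.any() else None)
E
```

```text
w9 -105 5969 5.0
w9 50 6001 5.0
  nearest tall a [139.05850553] z 105.35216416373933
w8 -105 5563 4.0
w8 50 4199 4.0
  nearest tall a [137.59087074] z 85.79900268436643
scene0 -105 623 7.0
scene0 50 148 6.0
  nearest tall a [162.64358653] z 104.14934736797699
side0 -105 172 3.0
side0 50 303 4.0
  nearest tall a [136.90696795] z 100.59004200333102
```

Request:
{"name": "servo_tool", "arguments": {"rows": [[0,0,0,0.005,0.004,0.2,80],[0,0,0,0.005,0.004,0.45,80],[0,0,0,0.005,0.004,0.7,80],[0,0,0,0.005,0.004,0.83,80],[0,0,0,0.005,0.004,0.83,80],[0,0,0,0.005,0.004,0.83,30],[0,0,0,0.005,0.004,0.83,30],[0,0,0,0.005,0.004,0.83,30],[0,0,0,0.005,0.004,0.83,30],[0,0,0,0.005,0.004,0.83,30]]}}

```text
t: 20.62
ee_pos: [473.4, 356.0, 32.3]
orientation: [1.459, 2.782, 0.001]
ft_force: [-0.9, -0.1, 4.7]
width: 41.8
grasp_force: 30.0
```

Request:
{"name": "servo_tool", "arguments": {"rows": [[0,0,0,0,0,-0.25,30],[0,0,0,0,0,-0.5,30],[0,0,0,0,0,-0.75,30],[0,0,-0.465,-0.2,-0.08,-0.8,30],[0,0,-0.465,-0.4,-0.16,-0.8,30],[0,0,-0.465,-0.6,-0.24,-0.8,30],[0,0,-0.465,-0.85,-0.34,-0.8,30],[0,0,-0.465,-0.85,-0.34,-0.8,30],[0,0,-0.465,-0.85,-0.34,-0.8,30]]}}

```text
t: 21.75
ee_pos: [513.5, 177.2, 191.5]
orientation: [-0.424, -3.112, -0.0]
ft_force: [0.4, 0.3, -2.1]
width: 42.1
grasp_force: 29.9
```

Request:
{"name": "servo_tool", "arguments": {"rows": [[0,0,0,-0.1,-0.2,0,30],[0,0,0,-0.2,-0.4,0,30],[0,0,0,-0.357,-0.673,0,30],[0,0,0,-0.357,-0.673,0,30],[0,0,0,-0.357,-0.673,0.2,30],[0,0,0,-0.357,-0.673,0.4,30],[0,0,0,-0.357,-0.673,0.45,30],[0,0,0,-0.357,-0.673,0.45,30]]}}

```text
t: 22.75
ee_pos: [546.6, 29.7, 101.6]
orientation: [-0.419, -3.112, 0.0]
ft_force: [0.5, 0.7, -0.2]
width: 41.7
grasp_force: 29.9
```

```bash
python3 - <<'E'
from h import *
v=shot("w10","w10");go(546.5,28.3,47.3)
E
```

```text
t 22.8 tcp [547.3  29.4 102.4] z-axis [ 0.001  0.    -1.   ] yaw y [0.265 0.964 0.   ] shift frac [ 0.0028 -0.0066  0.2756]
```

View pics/w10.png

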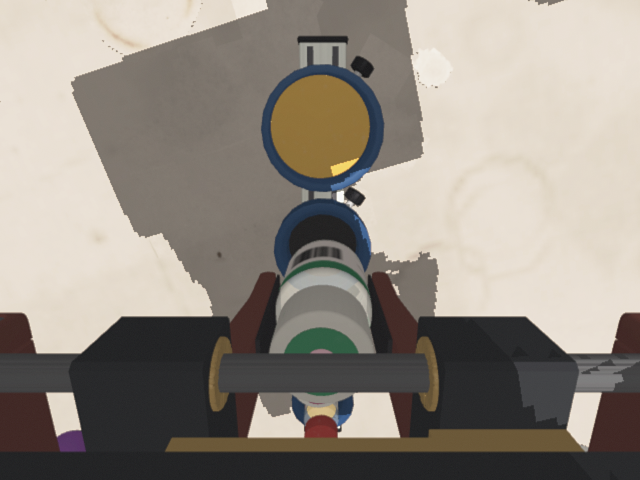

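The green bottle is upright over holder 3 at (322,240), and the jar is well centred in holder 4. I'll lower it.

Request:
{"name": "servo_tool", "arguments": {"rows": [[0,0,0,0,-0.003,0.1,30],[0,0,0,0,-0.003,0.15,30],[0,0,0,0,-0.003,0.19,30],[0,0,0,0,-0.003,0.23,30],[0,0,0,0,-0.003,0.27,30],[0,0,0,0,-0.003,0.27,30]]}}

```text
t: 23.55
ee_pos: [546.5, 27.8, 47.3]
orientation: [-0.421, -3.113, 0.0]
ft_force: [0.2, -0.6, -0.6]
width: 41.7
grasp_force: 29.9
```

Force is near zero at the right height, so I'll release, rise and back off to look.

Request:
{"name": "servo_tool", "arguments": {"rows": [[0,0,0,0,0,0,65],[0,0,0,0,0,0,65],[0,0,0,0,0,0,65],[0,0,0,0,0,-0.2,70],[0,0,0,0,0,-0.4,80],[0,0,0,0,0,-0.7,80],[0,0,0,0,0,-1,80],[0,0,0,-0.4,0,-1,80],[0,0,0,-0.4,0,-1,80]]}}

```text
t: 24.68
ee_pos: [626.7, 5.9, 249.8]
orientation: [0.421, 3.108, 0.001]
ft_force: [-0.3, -0.3, -1.1]
width: 79.9
grasp_force: 0.0
```

```bash
python3 - <<'E'
from h import *
v=shot("w11","w11");P=cloud(v)
for n,c,zt,r in((1,(664.7,-4.7),63,12),(2,(610.5,10.4),84,15.5),(3,(546.5,28.1),101,18),(4,(472.2,48.4),81,24)):
    m=(np.hypot(P[...,0]-c[0],P[...,1]-c[1])<r+10)&(abs(P[...,2]-zt-1.5)<5)
    if m.sum()<20:print(n,m.sum());continue
    q=P[m];t=q[abs(q[:,2]-np.median(q[:,2]))<3];e=cv2.minEnclosingCircle(t[:,:2].astype(np.float32))
    A=np.linalg.lstsq(np.c_[t[:,:2]-c,np.ones(len(t))],t[:,2],rcond=None)[0]
    print(n,len(t),"z",np.median(t[:,2]).round(1),"exp",zt,"c",np.round(e[0],1),"r",round(e[1],1),"off",np.round(np.array(e[0])-c,1),"tilt",A[:2].round(3))
S=load("scene0.npz");D=load("side0.npz")
S1=dict(S);S1.update(zip("pd",ctrl.get_image("scene")));D1=dict(D);D1.update(zip("pd",ctrl.get_image("side")))
print(mask(S,"blue",(203,262,222,280),smin=60,vmin=25)[1],mask(S1,"blue",(203,262,222,280),smin=60,vmin=25)[1])
for w,a,b in(((292,268,322,312),S,S1),((243,175,272,218),D,D1)):
    k=np.s_[w[1]:w[3],w[0]:w[2]];print("beaker diff",np.abs(a["p"][k].astype(int)-b["p"][k]).mean().round(1))
cv2.imwrite("pics/fin.png",np.vstack([cv2.resize(D1["p"][130:290,200:460,::-1],(780,480))]))
print(ctrl.get_obs()["ft_force"],ctrl.get_obs()["t"])
E
```

```text
1 403 z 63.8 exp 63 c [665.1  -5.4] r 11.8 off [ 0.4 -0.7] tilt [ 0.001 -0.   ]
2 911 z 84.2 exp 84 c [609.2   8.7] r 15.6 off [-1.3 -1.7] tilt [0.028 0.02 ]
3 1651 z 101.1 exp 101 c [546.6  26.4] r 18.5 off [ 0.1 -1.7] tilt [0.02  0.009]
4 2722 z 82.0 exp 81 c [470.9  48.3] r 24.0 off [-1.3 -0.1] tilt [-0.009  0.004]
[213.04477612 270.55223881] [213.10294118 270.60294118]
beaker diff 0.9
beaker diff 1.7
[-0.39728391  0.57438891 -1.30385852] 24.825
```

View pics/fin.png

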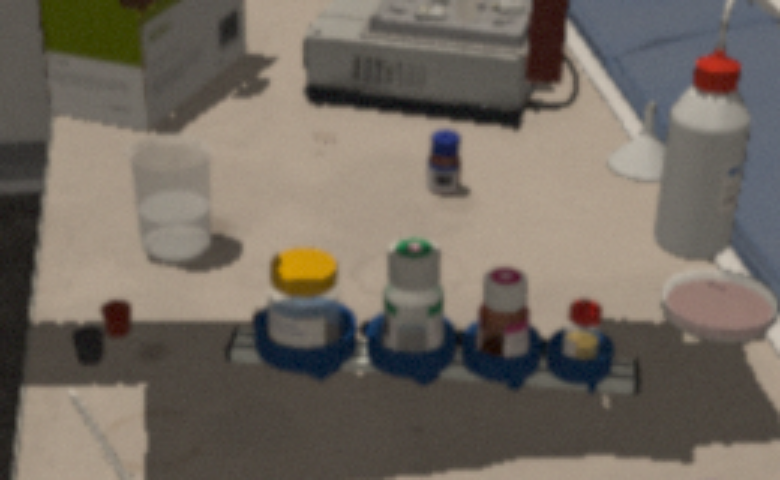

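All four bottles stand upright in their own holders: heights match, offsets are about 2 mm or less, and tilts are about 0.03 rad or less. The beaker at (172,200) and the blue-cap bottle at (445,160) have not moved. I'll hand in the job.

```bash
python3 -c "
from workcell import ctrl
print(ctrl.close_job())"
```

```text
the job is handed in; nothing more can be done
None
```

The job is handed in at about 25 s: all four bottles stand upright on their well floors in the right holders, centred within about 2 mm by the last camera check; the beaker and blue-capped bottle did not move.

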